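Cull two bad castings, then hold the packing case's lid

TASK

Five mortar tealight cups stand on the plywood board, but two came out of the mould wrong: one is far too short and one has a good part of its wall broken away. Put those two into the black rubber mixing tub and leave the three sound cups, and everything else, where they stand. Then lift the lid of the aluminium packing case by its front tab and finish while still holding it open at 60 degrees from shut, where its torn-off stay used to hold it, so that the sound cups can be packed; nothing else may prop it, so never let it drop shut or swing past upright.

Things in the scene. Friction and masses are not known exactly. Their poses are not given: they have to be found in the camera images.
- cup_short: Reject: plain grey mortar cup cast too short, round, 57 mm outside diameter, 34 mm high (a sound cup is 60 mm), open top with a 38 mm bore, floor 10 mm thick, 0.11 kg. Origin: centre of its underside; z up the cup. Stands on the board.
- cup_broken: Reject: plain grey mortar cup, round, 57 mm outside diameter, 60 mm high at the back, but over about half of its round (towards its own +x) the wall is broken down to about 26 mm height; whole all round below 22 mm, where it can be taken from any side; 38 mm bore, floor 10 mm thick, 0.15 kg. Origin: centre of its underside; z up the cup. Stands on the board.
- cup_sound_a: Sound plain grey mortar cup, round, 57 mm outside diameter, 60 mm high all round, 38 mm bore, 0.20 kg. Origin: centre of its underside; z up the cup. Stands on the board and stays there.
- cup_sound_b: Sound plain grey mortar cup, round, 57 mm outside diameter, 60 mm high all round, 38 mm bore, 0.20 kg. Origin: centre of its underside; z up the cup. Stands on the board and stays there.
- cup_sound_c: Sound plain grey mortar cup, round, 57 mm outside diameter, 60 mm high all round, 38 mm bore, 0.20 kg. Origin: centre of its underside; z up the cup. Stands on the board and stays there.
- board: Plywood demoulding board, 210 x 210 x 12 mm, fixed on the bench; the five cups stand on its top, one near each corner and one in the middle (centres about 70 mm from the board's middle along its x and y), in any order. Origin: centre of its underside; x and y along its edges.
- mixing_tub: Black rubber mixing tub for the rejects, round, open top, 210 mm across the rim and 62 mm high, inner floor 6 mm above the bench and about 165 mm across, walls 5 mm, flaring outward; fixed. Origin: centre of its underside. It and the board may change places.
- packing_case: Aluminium packing case, fixed: 200 mm deep (its x), 260 mm wide (its y), 106 mm high with the lid shut (base 78, lid 28). Front, with the lid's tab and two opened draw latches, faces its -x, roughly towards the robot. Origin: centre of its underside; z up.
- case_lid (a joint): Angle of the case's lid, rad: 0 shut, grows as it opens upward and away from the robot, 1.047 is 60 degrees open, 1.571 upright, stop at 1.85. The lid weighs 0.36 to 0.6 kg, its hinge has hardly any friction and no stay: it falls shut when let go below upright. It turns about the case's +y axis through point case_hinge.
- case_hinge (a point): Middle of the lid's hinge line, on the case's far top edge: 100 mm behind the case's centre (its +x) and 78 mm above the bench. Axes as the case's; the hinge line is y.
- lid_tab (a point): Grip point of the lid's front tab: a rubber lug 20 mm wide (y), 12 mm thick, 56 mm long, standing straight out of the lid's front face. The point is on its centre line, 36 mm out, 236 mm from the hinge line, 14 mm above it with the lid shut (92 mm above the bench). Axes turn with the lid: x to the hinge, y along it. Pinched across y it can turn between the fingers as the lid lifts.
- spacer: Bystander: mortar rebar spacer with a round notch in its top, 22 x 30 x 30 mm, standing on the board near the middle of one edge (85 to 90 mm from the board's middle towards its -x). Origin: centre of its underside.
- line_reel: Bystander: reel of pink mason's line with black flanges, 55 mm across, 54 mm high. Origin: centre of its underside.
- tape_measure: Bystander: yellow and black tape measure, 36 x 86 x 64 mm. Origin: centre of its underside.
- oil_bottle: Bystander: upright bottle with a red cap, 59 mm across, 170 mm high, towards the bench's back edge. Origin: centre of its underside.
- pencil: Bystander: flat red carpenter's pencil lying along the bench's front edge, 12 x 182 x 8 mm. Origin: centre of its underside.
- spirit_level: Bystander: red spirit level, 29 x 364 x 47 mm, lying along the bench's back edge. Origin: centre of its underside.

How it is judged:
By the outcome, as a careful person would: the job done as asked, in the order asked, and still so for the second after the job is handed in, while the arm keeps its last pose, push and grip.
It also fails if it takes over 67 s, if anything falls off the work surface, if the arm or the gripper's body presses on something with over 40 N, if the wrist force passes 120 N, or if a joint passes its speed limit or range.

ROBOT

A 7-joint arm with a two-finger parallel gripper is mounted at the origin on a cart in front of the work surface, level with it; the furniture and walls round the work are solid. World frame = base frame: x ahead of the robot, y to its left, z up, the work surface at z = 0. Lengths are in m, angles in degrees, forces in N, time in s.
With the tool pointing down it reaches from about 0.35 to 0.9 m from the base axis. Payload 19.9 kg.
Tool frame: the origin (TCP) lies midway between the tips of the shut fingers; the grasp point (between the pads) lies 19 mm behind it; z points along the fingers, y is the line along which they close (so a half turn about z gives the same grasp; the last joint's range is limited). The gripper opens to 85 mm and grips with 20 to 120 N. Pads are 22 mm wide; open, the fingers measure 114 mm over their backs; the gripper's body (76 mm by 85 mm) begins 54 mm behind the grasp point. The pads swing forward as they close: fully open they stand 13 mm farther back than shut.
Start: joints at [-79.154, 23.915, -0.59, 92.452, 0.269, 63.638, -3.037], TCP at [0.143, 0.608, 0.231] pointing down, gripper open.
Joint ranges: [-161.28, 161.28], [-22.2, 115.67], [-73.04, 71.86], [3.21, 147.25], [-68.34, 248.33], [10.77, 114.83], [-161.83, 161.83]. Speed limits (degrees/s): [108.29, 108.29, 136.94, 136.94, 172.46, 172.46, 172.46].

INTERFACE

Orientations are given as [roll, pitch, yaw] about the fixed x, y, z axes, in that order (R = Rz(yaw) Ry(pitch) Rx(roll)).
In Python, from workcell import env gives the robot as it stands.
- The arm moves only by the shell command python3 -m pendant 'ROWS' [FORCE]. ROWS is a JSON object of lists of equal length, an entry for each row: "claw": the opening, from 0 (shut) to 1 (fully open); "translation": the shift along the tool's x, y, z in cm, a list of three; "yaw": the turn about the tool's z in rad. In form: {"claw": [claw, ...], "translation": [[x, y, z], ...], "yaw": [yaw, ...]}. A call has 1 to 8 rows; each row is the pose to reach, as a shift and turn from the pose commanded when the call began, along the tool's axes at that moment; what a row does not reach only later rows make up. A row lasts 1/12 s, in which the tool goes at most 41.7 mm and 7.16 degrees, less where a joint would pass 70% of its speed; a pose out of reach is approached as far as the arm can. A call with a gripper value outside its range is refused whole. The fingers move at their own pace and stop on an object; FORCE is the grip in N (left out, the last holds). Time passes only in rows, so rows that repeat a pose let the fingers close. It gives the time, the measured TCP pose, the force, the opening and the grip force at its end, in the units of the state.
- env.read_state(): the state, without advancing time (a new reading comes with each control period).
- env.grab_frame(name): name is "side" or "top"; returns a dict with "pixels" (420x560x3 uint8, blue, green, red), "fx", "fy", "cx", "cy" (pixels), "world_from_camera" (4x4, takes a point from camera to world coordinates). Camera axes: x right, y up, looking along -z (the intrinsics and any distortion apply to the point x, -y, -z); pixel columns grow to the right and rows downward; lengths in m; the calibration is good to about 2 mm. A picture is of the moment at which its call begins. There is no depth.
- env.sign_off(): hands the job in; it is judged then, once.
Trained networks look in a picture, given as the dict that the camera call returned (one of the last four; its "shot" number tells which), for a name from the list of things; names that differ only in an ending like _2 or _b are one class to them, and where a whole thing is asked for, a point or a joint stands for the part that bears it (a point fixed in the world has none). Each returns a list of dicts, best first, with "p" (0 to 1); they miss things now and then, are a little off and sometimes report something else, mostly with a low value. They report only what shows in the picture. A call takes as long as a camera call.
- env.recognise(picture, query): "bbox" ([centre column, centre row, width, height] in pixels, round what is visible of it).
- env.cut_out(picture, query): "region" (420x560 bool, what is visible of it) and "bbox" ([centre column, centre row, width, height] in pixels, round what is visible of it).
- env.tip_of(picture, query): "centre" ([column, row] in pixels: a listed point, or the origin of a listed thing).
The state is a dict: "clock": time; "joint_pos": joint angles; "dq": joint speeds; "joint_torque": joint torques, N m; "tcp_pos": TCP position; "orientation": TCP orientation; "contact_force": force on the tool from outside, world axes, zero at the start; "ft_torque": the same for the moment, N m; "gripper_width": finger opening in m; "finger_force": force on a finger pad.
Only numpy, scipy, OpenCV 4.12 (cv2) and the standard library are available. Lean on these libraries where they do the work, as an engineer would, in place of code of your own. Each camera call takes 0.05 s, during which the arm holds its last target. There are 200 camera calls.

## Working session

There is one attempt and no reset: what is moved stays moved. The work goes in short steps, Python scripts to look and compute and a shell command to move; the robot and the scene stay as the last step left them, time stands still between calls to the robot, and variables do not carry over. Pictures are saved under pics/ and viewed, at most 10 in all, crops included, and the job is handed in when it is done.

```bash
mkdir -p pics; ls
python3 - <<'E'
from workcell import env
import cv2,numpy as np
s=env.read_state(); print({k:np.round(v,3).tolist() for k,v in s.items()})
for n in ("top","side"):
    f=env.grab_frame(n); cv2.imwrite(f"pics/{n}0.png",f["pixels"])
    print(n,{k:v for k,v in f.items() if k!="pixels"})
    for q in ["cup_short","cup_broken","cup_sound_a","board","mixing_tub","packing_case","lid_tab","case_hinge","spacer"]:
        print(q,[(round(d["p"],2),np.round(d["centre"]).tolist()) for d in env.tip_of(f,q)][:5])
E
```

```text
pics
{'clock': 0.0, 'joint_pos': [-79.154, 23.95, -0.588, 92.485, 0.27, 63.638, -3.036], 'dq': [0.018, 0.06, 0.123, -0.011, 0.026, -0.067, 0.054], 'joint_torque': [-0.001, -86.446, 0.678, -43.49, 0.019, 0.007, -0.0], 'tcp_pos': [0.143, 0.608, 0.231], 'orientation': [-179.929, 0.007, 166.776], 'contact_force': [0.509, 0.119, -0.339], 'ft_torque': [0.018, -0.05, 0.006], 'finger_force': 0.0, 'gripper_width': 0.086}
top {'fx': 489.819443639422, 'fy': 489.819443639422, 'cx': 273.339241734504, 'cy': 220.16677162738813, 'world_from_camera': array([[-0.01755134,  0.98469798, -0.17338352,  0.28927706],
       [-0.99977188, -0.01939506, -0.00894517, -0.10181019],
       [-0.01217108,  0.17318697,  0.98481376,  1.46151151],
       [ 0.        ,  0.        ,  0.        ,  1.        ]]), 'shot': 1}
cup_short [(0.71, [327.0, 252.0])]
cup_broken [(0.59, [376.0, 211.0])]
cup_sound_a [(0.91, [328.0, 207.0]), (0.87, [372.0, 256.0]), (0.86, [349.0, 228.0])]
board [(0.66, [353.0, 229.0])]
mixing_tub [(0.87, [266.0, 230.0])]
packing_case [(0.59, [146.0, 223.0])]
lid_tab [(0.6, [148.0, 266.0])]
case_hinge
[... 175 characters left out ...]
om_camera': array([[ 0.95699659,  0.14895418, -0.24893808,  0.18622666],
       [-0.28967371,  0.44420204, -0.84780522, -1.23681712],
       [-0.01570533,  0.88345753,  0.46824795,  0.74119382],
       [ 0.        ,  0.        ,  0.        ,  1.        ]]), 'shot': 2}
cup_short [(0.58, [274.0, 269.0])]
cup_broken [(0.75, [332.0, 289.0])]
cup_sound_a [(0.87, [302.0, 280.0]), (0.84, [278.0, 297.0]), (0.7, [317.0, 264.0]), (0.28, [281.0, 176.0])]
board [(0.87, [298.0, 283.0])]
mixing_tub [(0.61, [276.0, 241.0])]
packing_case [(0.64, [258.0, 200.0]), (0.19, [303.0, 215.0])]
lid_tab [(0.56, [230.0, 187.0])]
case_hinge [(0.9, [280.0, 178.0])]
spacer [(0.47, [318.0, 263.0]), (0.43, [272.0, 281.0])]
```

View pictures.

View pics/top0.png

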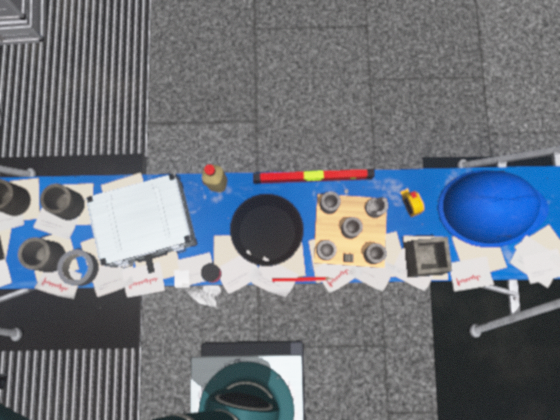

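View pics/side0.png

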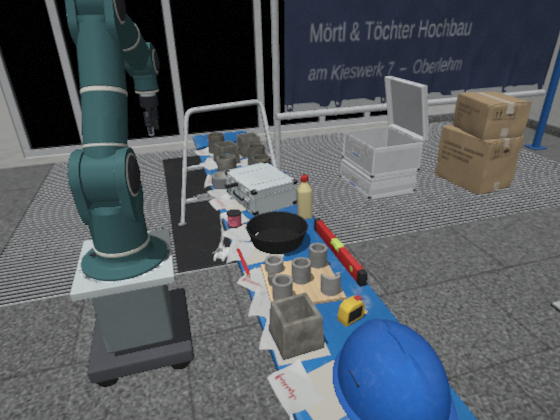

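```bash
cat > h.py <<'E'
import numpy as np
from workcell import env
def P(f):
    T=np.array(f["world_from_camera"]); W=np.linalg.inv(T); 
    K=np.array([[f["fx"],0,f["cx"]],[0,f["fy"],f["cy"]],[0,0,1]])
    return K@np.diag([1,-1,-1])@W[:3]
def proj(f,X):
    h=P(f)@np.append(X,1); return h[:2]/h[2]
def onz(f,uv,z):
    M=P(f); A=M[:,:3]; o=f["world_from_camera"][:3,3]
    d=np.linalg.solve(A,[uv[0],uv[1],1]); return o+d*(z-o[2])/d[2]
def tri(f,a,g,b):
    A=[]
    for F,u in((f,a),(g,b)):
        M=P(F); A+= [u[0]*M[2]-M[0],u[1]*M[2]-M[1]]
    v=np.linalg.svd(np.array(A))[2][-1]; return v[:3]/v[3]
E
python3 - <<'E'
from h import *
t=env.grab_frame("top"); s=env.grab_frame("side")
for q,z in [("cup_short",.012),("cup_broken",.012),("cup_sound_a",.012),("board",0),("mixing_tub",0),("packing_case",0),("spacer",.012),("lid_tab",.092),("case_hinge",.078)]:
    for f in (t,s):
        print(q,[np.round(onz(f,d["centre"],z)[:2],4).tolist() for d in env.tip_of(f,q) if d["p"]>.3])
E
```

```text
cup_short [[0.6694, -0.2151], [0.4423, -0.2371]]
cup_short [[0.439, -0.2448], [0.5765, -0.5211]]
cup_broken [[0.5637, -0.3956], [0.592, -0.2542]]
cup_broken [[0.5795, -0.3697]]
cup_sound_a [[0.4283, -0.3812], [0.5892, -0.2553], [0.5156, -0.318]]
cup_sound_a [[0.4282, -0.3763], [0.5203, -0.3128], [0.581, -0.2556]]
board [[0.5162, -0.321]]
board [[0.5148, -0.3124]]
mixing_tub [[0.5098, -0.0688]]
mixing_tub [[0.5059, -0.0714]]
packing_case [[0.5539, 0.3018], [0.3752, -0.1718]]
packing_case [[0.5414, 0.2754]]
spacer [[0.4274, -0.3043], [0.593, -0.2503]]
spacer [[0.4234, -0.311]]
lid_tab [[0.4088, 0.2599]]
lid_tab [[0.4031, 0.2701], [0.3487, -0.3003]]
case_hinge [[0.6445, 0.325], [0.6484, 0.0754], [0.5815, -0.2451]]
case_hinge [[0.6384, 0.3354]]
```

```bash
python3 - <<'E'
import cv2,numpy as np
t=cv2.imread("pics/top0.png")[180:285,305:405]; s=cv2.imread("pics/side0.png")[230:315,250:350]
a=cv2.resize(t,(400,420),interpolation=cv2.INTER_CUBIC); b=cv2.resize(s,(400,340),interpolation=cv2.INTER_CUBIC)
c=np.zeros((420,800,3),np.uint8); c[:,:400]=a; c[:340,400:]=b; cv2.imwrite("pics/c1.png",c)
t=cv2.imread("pics/top0.png")[165:285,80:220]; s=cv2.imread("pics/side0.png")[155:255,215:325]
E
python3 - <<'E'
from h import *
t=env.grab_frame("top"); s=env.grab_frame("side")
for q in ["cup_short","cup_broken","cup_sound_a","board","mixing_tub","packing_case","lid_tab","spacer","oil_bottle","line_reel","case_lid","tape_measure"]:
    for f,n in((t,'t'),(s,'s')):
        for d in env.cut_out(f,q)[:4]:
            if d["p"]>.3: print(n,q,round(d["p"],2),np.round(d["bbox"],1).tolist(),d["region"].sum())
E
```

```text
t cup_short 0.62 [327.7, 252.5, 18.0, 19.0] 319
t cup_short 0.46 [266.9, 231.8, 75.7, 76.3] 4268
s cup_short 0.66 [231.7, 219.1, 15.0, 16.8] 245
s cup_short 0.56 [274.8, 262.5, 19.1, 18.2] 291
t cup_broken 0.64 [375.6, 210.2, 20.2, 21.0] 358
s cup_broken 0.84 [331.8, 284.1, 21.0, 24.0] 395
s cup_broken 0.61 [318.1, 254.0, 20.3, 24.8] 439
t cup_sound_a 0.88 [328.2, 201.7, 22.8, 23.4] 365
t cup_sound_a 0.66 [374.9, 253.4, 25.0, 21.5] 379
t cup_sound_a 0.63 [352.2, 226.2, 19.9, 23.4] 382
s cup_sound_a 0.88 [302.9, 270.1, 17.6, 24.5] 482
s cup_sound_a 0.71 [318.6, 255.2, 21.9, 27.5] 421
s cup_sound_a 0.7 [282.9, 287.8, 20.5, 24.9] 469
t board 0.71 [351.1, 231.9, 69.9, 72.9] 2728
s board 0.58 [304.1, 280.8, 87.1, 38.0] 1164
t mixing_tub 0.79 [267.9, 232.1, 76.7, 73.1] 4217
t mixing_tub 0.59 [377.1, 253.7, 26.3, 17.6] 348
s mixing_tub 0.89 [277.8, 230.2, 63.4, 41.3] 2093
t packing_case 0.94 [140.4, 224.4, 112.5, 102.1] 7483
s packing_case 0.78 [261.1, 190.1, 71.6, 50.9] 2783
s packing_case 0.37 [302.5, 270.9, 21.3, 25.1] 480
t lid_tab 0.72 [139.4, 225.0, 104.8, 99.6] 6873
s lid_tab 0.66 [260.0, 180.3, 73.8, 37.3] 1694
t oil_bottle 0.71 [213.3, 178.8, 23.4, 27.3] 523
s oil_bottle 0.5 [232.2, 219.9, 17.9, 22.5] 243
s oil_bottle 0.42 [301.4, 269.8, 14.4, 28.1] 485
t line_reel 0.62 [211.1, 273.2, 16.9, 19.3] 335
s line_reel 0.82 [234.7, 219.1, 15.8, 22.2] 256
t case_lid 0.63 [137.6, 223.0, 106.0, 100.4] 6787
s case_lid 0.79 [262.0, 180.5, 72.6, 37.4] 1707
s case_lid 0.47 [261.5, 188.6, 70.0, 48.7] 2825
s tape_measure 0.8 [352.0, 309.9, 28.8, 28.5] 613
```

View pics/c1.png

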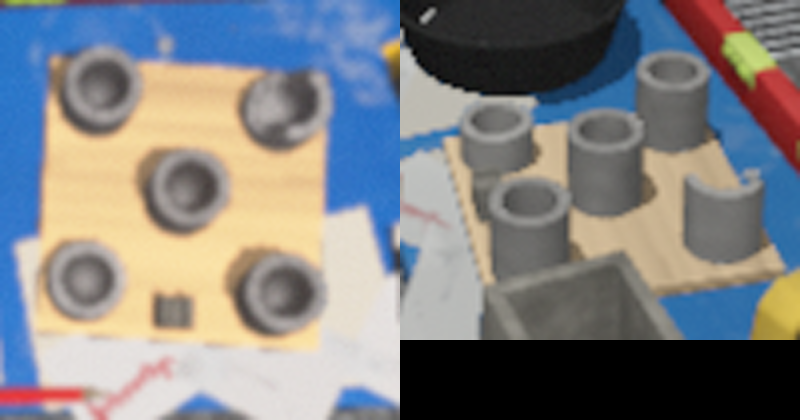

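```bash
cat > loc.py <<'E'
from h import *
import cv2
t=env.grab_frame("top"); s=env.grab_frame("side")
G={'short':((327.7,252.5),(274.8,262.5),.034),'broken':((375.8,210.2),(331.8,284.1),.06),'a':((328.2,201.7),(318.6,255.2),.06),'m':((352.2,226.2),(302.9,270.1),.06),'c':((374.9,253.4),(282.9,287.8),.06)}
def bb(f,xy,z0,h,r):
    a=np.linspace(0,2*np.pi,60); p=np.array([proj(f,[xy[0]+r*np.cos(k),xy[1]+r*np.sin(k),z]) for k in a for z in(z0,z0+h)])
    return (p.min(0)+p.max(0))/2
from scipy.optimize import least_squares as LS
for k,(a,b,h) in G.items():
    r=LS(lambda x:np.r_[bb(t,x,.012,h,.0285)-a,bb(s,x,.012,h,.0285)-b],[.5,-.3]); print(k,r.x.round(4),r.fun.round(1))
    for f,u in((t,a),(s,b)): print('   ',LS(lambda x:bb(f,x,.012,h,.0285)-u,[.5,-.3]).x.round(4))
# whole-picture check: rim circles of top image
def tub(f):
    d=[d for d in env.cut_out(f,"mixing_tub") if d["region"].sum()>1000][0]; m=d["region"].astype(np.uint8)
    c=max(cv2.findContours(m,0,1)[0],key=cv2.contourArea); e=cv2.fitEllipse(c); return e
for f in(t,s): 
    e=tub(f); print('tub',e, onz(f,e[0],.062), onz(f,e[0],.04))
d=[d for d in env.cut_out(t,"case_lid")][0]; m=d["region"].astype(np.uint8); c=max(cv2.findContours(m,0,1)[0],key=cv2.contourArea); r=cv2.minAreaRect(c)
print('lid',r,[onz(t,p,.106)[:2].round(4).tolist() for p in cv2.boxPoints(r)], onz(t,r[0],.106))
for f in (t,s):
  for q,z in (("lid_tab",.092),("case_hinge",.078),("packing_case",0),("tape_measure",0),("spirit_level",0),("oil_bottle",0),("line_reel",0)):
    print(q,[np.round(onz(f,d["centre"],z)[:2],4).tolist() for d in env.tip_of(f,q) if d["p"]>.3])
p=t["pixels"][165:285,80:220]; q=s["pixels"][155:225,215:305]
o=np.zeros((480,800,3),np.uint8); o[:360,:420]=cv2.resize(p,None,fx=3,fy=3,interpolation=2); o[:280,420:780]=cv2.resize(q,None,fx=4,fy=4,interpolation=2); cv2.imwrite("pics/c2.png",o)
E
python3 loc.py
```

```text
short [ 0.4471 -0.2441] [-0.7 -1.8 -1.5  2.1]
    [ 0.4419 -0.2461]
    [ 0.4547 -0.2348]
broken [ 0.5685 -0.3962] [ 1.8 -2.1 -2.3 -1.5]
    [ 0.5625 -0.3905]
    [ 0.5719 -0.4046]
a [ 0.5911 -0.2529] [ 0.5 -0.1 -0.2 -0.8]
    [ 0.5909 -0.2515]
    [ 0.5902 -0.2572]
m [ 0.5165 -0.3184] [-0.2 -0.1 -0.1  0.4]
    [ 0.5161 -0.319 ]
    [ 0.5174 -0.3166]
c [ 0.4361 -0.3804] [-0.2 -0.4 -0.3  0.5]
    [ 0.435 -0.381]
    [ 0.4375 -0.3784]
tub ((266.3215026855469, 230.07293701171875), (71.96357727050781, 73.14170837402344), 102.37889862060547) [ 0.50699213 -0.06829848  0.062     ] [ 0.51041456 -0.06777168  0.04      ]
tub ((277.3955078125, 231.17462158203125), (42.47294235229492, 59.94012451171875), 87.96450805664062) [ 0.50082837 -0.1071007   0.062     ] [ 0.51101874 -0.07050767  0.04      ]
lid ((140.44119262695312, 228.76470947265625), (90.46578979492188, 94.5888900756836), 75.96376037597656) [[0.6074, 0.4496], [0.6695, 0.1888], [0.4166, 0.1235], [0.358, 0.3765]] [0.51074722 0.28443767 0.106     ]
lid_tab [[0.4102, 0.2605]]
case_hinge [[0.6421, 0.322]]
packing_case [[0.5551, 0.3003]]
tape_measure [[0.6025, -0.5087], [0.6733, 0.0824]]
spirit_level [[0.6734, -0.2185]]
oil_bottle [[0.6684, 0.0901]]
line_reel [[0.3874, 0.0927]]
lid_tab [[0.4156, 0.2842]]
case_hinge [[0.6284, 0.3076]]
packing_case [[0.5291, 0.2528], [0.513, -0.0596]]
tape_measure [[0.5872, -0.4921]]
spirit_level [[0.6647, -0.223]]
oil_bottle [[0.6607, 0.0869], [0.4329, -0.3679]]
line_reel [[0.5902, -0.3708], [0.3886, 0.0781]]
```

View pics/c2.png

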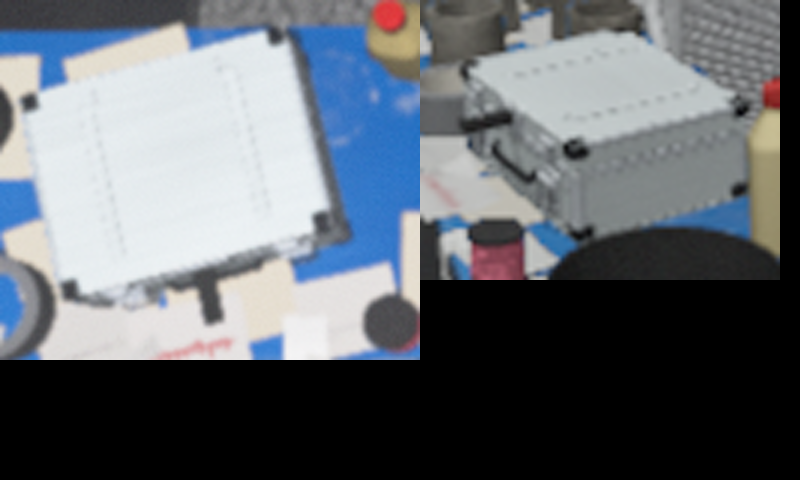

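```bash
python3 -m pendant '{"claw":[1,1,1,1,1,1,1,1],"translation":[[-4,-4,0],[-8,-8,0],[-11,-12,0],[-14,-15,0],[-17,-18,0],[-19,-22,0],[-20,-26,0],[-20,-29,0]],"yaw":[0.12,0.24,0.36,0.48,0.6,0.72,0.84,0.96]}' 30
```

```text
clock: 4.92
tcp_pos: [0.2721, 0.3049, 0.2312]
orientation: [180.0, -0.0, 111.3]
contact_force: [-0.1, -0.6, 0.4]
gripper_width: 0.0854
finger_force: 0.0
```

```bash
python3 -m pendant '{"claw":[1,1,1,1,1,1,1,1],"translation":[[-3,2,0],[-7,3,0],[-11,4,0],[-15,4,0],[-19,4,0],[-23,4,0],[-27,3,0],[-31,2,0]],"yaw":[0.1,0.2,0.3,0.372,0.372,0.372,0.372,0.372]}'
```

```text
clock: 5.58
tcp_pos: [0.4047, 0.0244, 0.2315]
orientation: [180.0, -0.0, 90.5]
contact_force: [1.5, -0.2, -0.1]
gripper_width: 0.0854
finger_force: 0.0
```

```bash
python3 -m pendant '{"claw":[1,1,1,1,1,1,1,1],"translation":[[-4,1,0],[-8,2,0],[-12,3,0],[-16,4,0],[-20,4.2,2],[-23,4.2,4],[-26,4.2,7],[-26.8,4.2,10]],"yaw":[0,0,0,0,0,0,0,0]}'; python3 -m pendant '{"claw":[1,1,1,1],"translation":[[0,0,1],[0,0,1],[0,0,1],[0,0,1]],"yaw":[0,0,0,0]}'
python3 - <<'E'
from h import *
import cv2
t=env.grab_frame("top"); s=env.grab_frame("side")
o=np.zeros((520,800,3),np.uint8); o[:,:400]=cv2.resize(t["pixels"][175:305,300:400],None,fx=4,fy=4,interpolation=2); o[:,400:]=cv2.resize(s["pixels"][195:325,245:345],None,fx=4,fy=4,interpolation=2); cv2.imwrite("pics/c3.png",o)
print(env.read_state()["tcp_pos"])
E
```

```text
clock: 6.25
tcp_pos: [0.4483, -0.2459, 0.1306]
orientation: [179.9, 0.1, 90.3]
contact_force: [0.7, -0.7, -0.4]
gripper_width: 0.0856
finger_force: 0.0
clock: 6.58
tcp_pos: [0.4497, -0.2406, 0.1228]
orientation: [179.9, 0.0, 90.5]
contact_force: [0.1, 0.1, 0.1]
gripper_width: 0.0856
finger_force: 0.0
[ 0.44977313 -0.24064298  0.12282544]
```

View pics/c3.png

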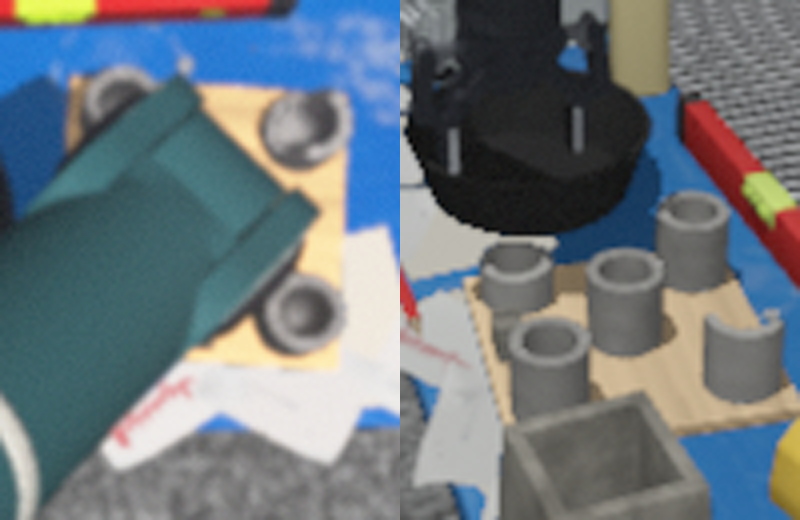

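```bash
python3 -m pendant '{"claw":[1,1,1,1,1,1,1,1],"translation":[[-0.1,0,3],[-0.1,0,6],[-0.2,0,8],[-0.2,0,9.5],[-0.2,0,10.5],[-0.2,0,10.9],[-0.2,0,10.9],[-0.2,0,10.9]],"yaw":[0,0,0,0,0,0,0,0]}'; python3 -m pendant '{"claw":[0,0,0,0,0,0],"translation":[[0,0,0],[0,0,0],[0,0,0],[0,0,0],[0,0,0],[0,0,0]],"yaw":[0,0,0,0,0,0]}' 30
```

```text
clock: 7.35
tcp_pos: [0.4493, -0.2434, 0.0132]
orientation: [179.9, 0.0, 90.5]
contact_force: [-0.7, 0.4, 0.1]
gripper_width: 0.0852
finger_force: 0.0
clock: 7.85
tcp_pos: [0.4492, -0.2433, 0.0132]
orientation: [179.9, -0.0, 90.5]
contact_force: [-2.5, 2.8, 13.1]
gripper_width: 0.0555
finger_force: 29.1
```

```bash
python3 -m pendant '{"claw":[0,0,0,0,0,0,0,0],"translation":[[0,0,-2],[0,0,-4.5],[0,0,-7],[0,0,-10],[2,0.5,-12],[5,2,-12],[8,3,-12],[12,4,-12]],"yaw":[0,0,0,0,0,0,0,0]}'; python3 -m pendant '{"claw":[0,0,0,0,0,0,0,0],"translation":[[3,0.8,0],[6,1.6,0],[8.5,2.2,0],[9.5,2.2,0],[9.5,2.2,2],[9.5,2.2,4],[9.5,2.2,6],[9.5,2.2,8]],"yaw":[0,0,0,0,0,0,0,0]}'
```

```text
clock: 8.52
tcp_pos: [0.4883, -0.1229, 0.1332]
orientation: [179.9, 0.0, 90.3]
contact_force: [0.5, -1.5, -1.1]
gripper_width: 0.0557
finger_force: 33.1
clock: 9.18
tcp_pos: [0.509, -0.0279, 0.0518]
orientation: [180.0, 0.0, 90.5]
contact_force: [1.3, -0.3, -0.9]
gripper_width: 0.0557
finger_force: 33.2
```

```bash
python3 -m pendant '{"claw":[0,0,0,0,0,0.82,0.82,0.82],"translation":[[0,0,1.5],[0,0,2.8],[0,0,3.8],[0,0,4.3],[0,0,4.3],[0,0,4.3],[0,0,4.3],[0,0,4.3]],"yaw":[0,0,0,0,0,0,0,0]}';  python3 -m pendant '{"claw":[0.82,0.82,0.82,0.82,0.82,1,1,1],"translation":[[0,0,-2],[0,0,-5],[0,0,-9],[0,0,-13],[-4,0,-13],[-8,0.5,-13],[-12,1,-13],[-16,2,-13]],"yaw":[0,0,0,0,0,0,0,0]}'
```

```text
clock: 9.85
tcp_pos: [0.5095, -0.0278, 0.01]
orientation: [179.9, -0.0, 90.5]
contact_force: [1.2, 0.9, -0.2]
gripper_width: 0.0702
finger_force: 0.0
clock: 10.52
tcp_pos: [0.5301, -0.1889, 0.1403]
orientation: [179.9, -0.0, 90.5]
contact_force: [0.3, 1.1, 0.8]
gripper_width: 0.0853
finger_force: 0.0
```

```bash
python3 -m pendant '{"claw":[1,1,1,1,1,1,1,1],"translation":[[-4,1,0],[-8,2,0],[-12,3,0],[-16,4,0],[-19,4.3,0.5],[-20.8,4.3,1],[-20.8,4.3,2],[-20.8,4.3,2]],"yaw":[0,0,0,0,0,0,0,0]}'
python3 - <<'E'
from h import *
import cv2
t=env.grab_frame("top"); s=env.grab_frame("side")
o=np.zeros((520,800,3),np.uint8); o[:,:400]=cv2.resize(t["pixels"][175:305,310:410],None,fx=4,fy=4,interpolation=2); o[:,400:]=cv2.resize(s["pixels"][195:325,265:365],None,fx=4,fy=4,interpolation=2)
# overlay: expected cup base/rim outline for guess
for xy,c in(((.572,-.397),(0,0,255)),):
    for z in(.012,.072):
        p=[proj(s,[xy[0]+.0285*np.cos(a),xy[1]+.0285*np.sin(a),z]) for a in np.linspace(0,6.3,40)]
        cv2.polylines(o,[np.array([((u-265+.5)*4+400,(v-195+.5)*4) for u,v in p]).round().astype(np.int32)],True,c,1)
cv2.imwrite("pics/c4.png",o)
print(env.read_state()["tcp_pos"])
E
```

```text
clock: 11.18
tcp_pos: [0.5738, -0.3959, 0.1178]
orientation: [-179.9, -0.0, 90.4]
contact_force: [0.3, 0.4, -0.5]
gripper_width: 0.0851
finger_force: 0.0
[ 0.57513662 -0.39428846  0.1194337 ]
```

View pics/c4.png

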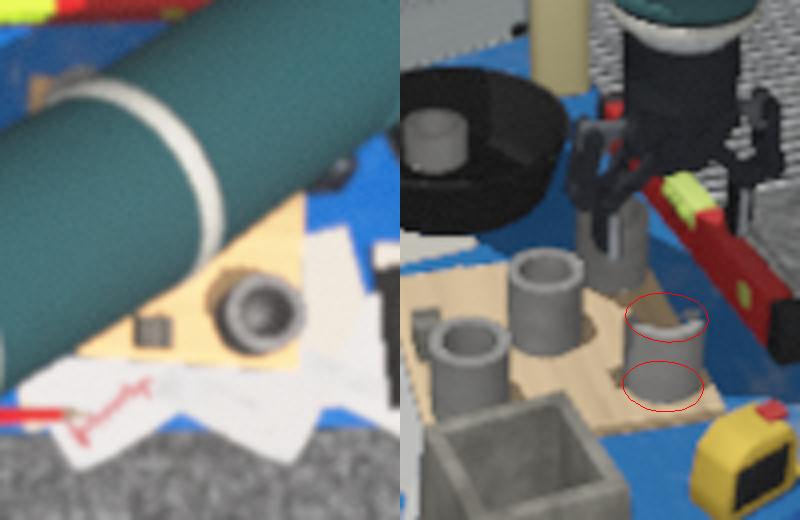

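```bash
python3 -m pendant '{"claw":[1,1,1,1,1,1,1,1],"translation":[[0.1,0,3],[0.2,0,6],[0.3,0,8],[0.3,0,9.5],[0.3,0,10.4],[0.3,0,10.7],[0.3,0,10.7],[0.3,0,10.7]],"yaw":[0,0,0,0,0,0,0,0]}'; python3 -m pendant '{"claw":[0,0,0,0,0,0],"translation":[[0,0,0],[0,0,0],[0,0,0],[0,0,0],[0,0,0],[0,0,0]],"yaw":[0,0,0,0,0,0]}' 35
```

```text
clock: 11.95
tcp_pos: [0.5755, -0.3927, 0.0136]
orientation: [179.9, 0.1, 90.5]
contact_force: [0.8, 0.4, 0.3]
gripper_width: 0.0853
finger_force: 0.0
clock: 12.45
tcp_pos: [0.5753, -0.3926, 0.0135]
orientation: [179.9, 0.0, 90.5]
contact_force: [-2.7, 2.2, 8.2]
gripper_width: 0.0558
finger_force: 35.6
```

```bash
python3 -m pendant '{"claw":[0,0,0,0,0,0,0,0],"translation":[[0,0,-2],[0,0,-4],[0,0,-7],[0,0,-10],[0,0,-13],[0,0,-14.5],[3,-0.5,-15],[6,-1,-15]],"yaw":[0,0,0,0,0,0,0,0]}'; python3 -m pendant '{"claw":[0,0,0,0,0,0,0,0],"translation":[[4,-0.8,0],[8,-1.8,0],[12,-3,0],[16,-4,0],[20,-5,0],[21.8,-5.3,0],[21.8,-5.3,2],[21.8,-5.3,5]],"yaw":[0,0,0,0,0,0,0,0]}';python3 -m pendant '{"claw":[0,0,0,0],"translation":[[0,0,2],[0,0,4],[0,0,5],[0,0,5]],"yaw":[0,0,0,0]}'
```

```text
clock: 13.12
tcp_pos: [0.564, -0.3335, 0.1637]
orientation: [179.9, 0.1, 90.3]
contact_force: [1.1, 1.5, -2.4]
gripper_width: 0.0557
finger_force: 37.7
clock: 13.78
tcp_pos: [0.5112, -0.1129, 0.1136]
orientation: [179.7, -0.0, 90.6]
contact_force: [2.4, -0.0, -1.1]
gripper_width: 0.0558
finger_force: 37.7
clock: 14.12
tcp_pos: [0.5086, -0.1147, 0.0607]
orientation: [-179.8, 0.0, 90.4]
contact_force: [-0.5, 0.0, -2.0]
gripper_width: 0.0557
finger_force: 37.6
```

```bash
python3 -m pendant '{"claw":[0,0,0,0,0,0.82,0.82,0.82],"translation":[[0.1,0,2],[0.2,0,3.6],[0.2,0,4.6],[0.2,0,5],[0.2,0,5],[0.2,0,5],[0.2,0,5],[0.2,0,5]],"yaw":[0,0,0,0,0,0,0,0]}';  python3 -m pendant '{"claw":[0.82,0.82,0.82,0.82,0.82,0.6,0.6,0.6],"translation":[[0,0,-2],[0,0,-5],[0,0,-9],[0,0,-13],[4,-1,-14],[8,-3,-14],[12,-5,-14],[16,-7,-14]],"yaw":[0,0,0,0,0,0,0,0]}'
```

```text
clock: 14.78
tcp_pos: [0.5102, -0.1129, 0.0132]
orientation: [179.9, 0.0, 90.5]
contact_force: [-0.2, -0.1, 0.2]
gripper_width: 0.0699
finger_force: 0.0
clock: 15.45
tcp_pos: [0.4419, 0.0392, 0.1529]
orientation: [179.9, -0.1, 90.4]
contact_force: [1.3, -0.4, 0.4]
gripper_width: 0.0508
finger_force: 0.0
```

```bash
cat > case.py <<'E'
from h import *
from scipy.optimize import least_squares as LS
t=env.grab_frame("top"); s=env.grab_frame("side")
C=[(.1,.13),(.1,-.13),(-.1,-.13),(-.1,.13)]
tp=[(87.3,197.3),(176,174),(190,240),(101.7,262.3)]; sp=[(266,163),(295,180.8),(253.8,192),(226.3,172)]
def W(x,p,z): c,S=np.cos(x[2]),np.sin(x[2]); return [x[0]+c*p[0]-S*p[1],x[1]+S*p[0]+c*p[1],z]
def res(x,T=1,S=1):
    r=[]
    for f,L,tab,w in((t,tp,(151.7,272.3),T),(s,sp,(225.5,187),S)):
        if w:
            for p,u in zip(C,L): r+=list(proj(f,W(x,p,.106))-u)
            r+=list(proj(f,W(x,(-.156,0),.092))-tab)
    return np.array(r)
for a in((1,1),(1,0),(0,1)):
    r=LS(res,[.52,.28,.2],args=a,loss='soft_l1'); x=r.x
    print(a,x[:2].round(4),np.degrees(x[2]).round(2),res(x,*a).round(1),'tab',np.round(W(x,(-.136,0),.092),4),'hinge',np.round(W(x,(.1,0),.078),4))
import cv2
for q,f in(("lid_tab",t),("lid_tab",s)): print([(round(d["p"],2),np.round(d["centre"],1)) for d in env.tip_of(f,q)])
x=LS(res,[.52,.28,.2],loss='soft_l1').x; print(proj(t,W(x,(-.136,0),.092)),proj(s,W(x,(-.136,0),.092)))
o=np.zeros((480,800,3),np.uint8); o[:,:400]=cv2.resize(t["pixels"][215:295,115:215],(400,320),interpolation=2).repeat(1,0)[:320].copy() if 0 else np.vstack([cv2.resize(t["pixels"][200:300,120:220],(400,400),interpolation=2),np.zeros((80,400,3),np.uint8)])
o[:400,400:]=cv2.resize(s["pixels"][145:245,215:315],(400,400),interpolation=2)
for P3 in [W(x,(-.1,0),.092),W(x,(-.156,0),.092),W(x,(-.136,0),.092)]+[W(x,p,.106) for p in C]:
    u=(proj(t,P3)-(120,200)+.5)*4
    if 0<u[0]<400 and 0<u[1]<400: cv2.circle(o,tuple(int(k) for k in u),2,(0,0,255),-1)
    u=(proj(s,P3)-(215,145)+.5)*4; cv2.circle(o,(int(u[0]+400),int(u[1])),2,(0,0,255),-1)
for k in range(0,1): pass
cv2.imwrite("pics/c5.png",o)
E
python3 case.py
```

```text
(1, 1) [0.5412 0.2891] 13.81 [-0.1 -1.   0.1 -0.6  1.9  0.3 -0.7  1.9  0.5 -0.2 -0.  -1.5  1.9 -0.4
 -1.2 -0.5 -1.1 -1.7  0.1 -0.6] tab [0.4092 0.2567 0.092 ] hinge [0.6384 0.313  0.078 ]
(1, 0) [0.5412 0.2898] 13.73 [-0.3 -1.  -0.1 -0.5  1.7  0.4 -1.   1.9  0.2 -0.2] tab [0.4091 0.2575 0.092 ] hinge [0.6383 0.3135 0.078 ]
(0, 1) [0.5405 0.2813] 14.17 [ 0.  -0.9  2.4  0.2 -0.7  0.3 -1.1 -0.9  0.3  0.3] tab [0.4086 0.248  0.092 ] hinge [0.6374 0.3058 0.078 ]
[(0.76, array([150.6, 267.1]))]
[(0.57, array([228.3, 188.1]))]
[150.65338954 265.15214192] [230.16607112 185.36170384]
```

View pics/c5.png

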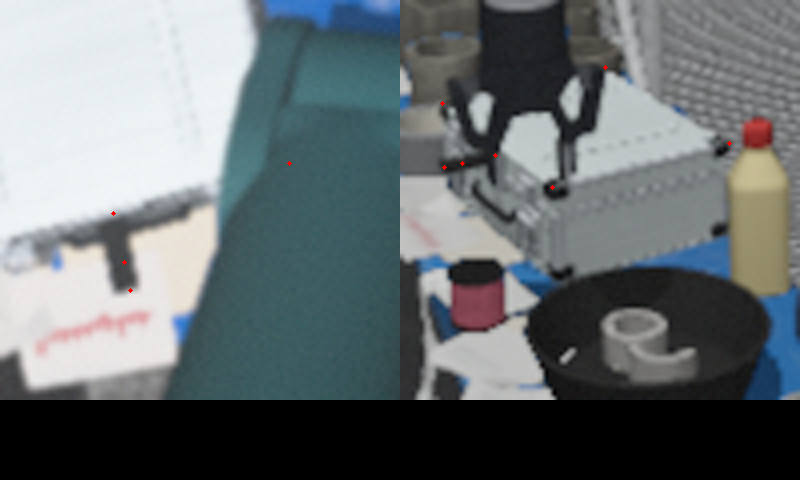

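```bash
python3 -m pendant '{"claw":[0.6,0.6,0.6,0.6,0.6,0.6,0.6,0.6],"translation":[[3,0,-2],[6,-1,-3],[9,-1.5,-3],[12,-2,-3],[15,-2.5,-3],[18,-3,-3],[20,-3.3,-3],[22.1,-3.3,-3]],"yaw":[-0.12,-0.24,-0.36,-0.48,-0.6,-0.72,-0.84,-0.96]}'; python3 -m pendant '{"claw":[0.6,0.6,0.6,0.6,0.6,0.6,0.6,0.6],"translation":[[0,0,0],[0,0,0],[0,0,0],[0,0,0],[0,0,0],[0,0,0],[0,0,0],[0,0,0]],"yaw":[-0.12,-0.24,-0.36,-0.48,-0.6,-0.72,-0.82,-0.82]}'
```

```text
clock: 16.32
tcp_pos: [0.4086, 0.2588, 0.1825]
orientation: [180.0, 0.0, 145.7]
contact_force: [1.2, 0.3, 0.3]
gripper_width: 0.0514
finger_force: 0.0
clock: 16.98
tcp_pos: [0.4094, 0.2573, 0.1825]
orientation: [-180.0, 0.0, -167.4]
contact_force: [0.3, -0.2, -0.6]
gripper_width: 0.0511
finger_force: 0.0
```

```bash
python3 -m pendant '{"claw":[0.6,0.6,0.6,0.6,0.6,0.6,0.6,0.6],"translation":[[0,0.2,2],[0,0.2,4],[0,0.2,6],[0,0.2,7.5],[0,0.2,8.8],[0,0.2,10],[0,0.2,11],[0,0.2,11.2]],"yaw":[0,0,0,0,0,0,0,0]}'
python3 - <<'E'
from h import *
import cv2
s=env.grab_frame("side"); t=env.grab_frame("top")
print(env.read_state()["tcp_pos"],env.read_state()["contact_force"])
o=np.zeros((400,800,3),np.uint8)
o[:,:400]=cv2.resize(t["pixels"][220:295,115:190],(400,400),interpolation=2)
o[:,400:]=cv2.resize(s["pixels"][150:220,205:275],(400,400),interpolation=2)
cv2.imwrite("pics/c6.png",o)
E
```

```text
clock: 17.65
tcp_pos: [0.4078, 0.2595, 0.069]
orientation: [-179.9, -0.1, -167.8]
contact_force: [-0.7, -1.4, -0.3]
gripper_width: 0.0512
finger_force: 0.0
[0.40802928 0.26001778 0.07017945] [-0.1776946  -0.76609817  0.9111434 ]
```

View pics/c6.png

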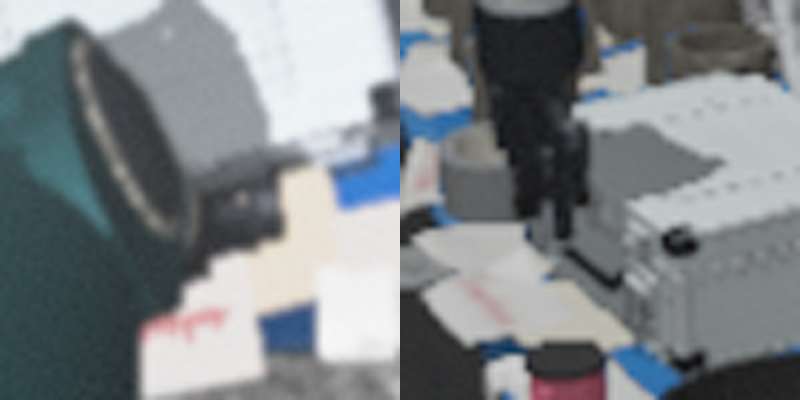

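```bash
python3 -m pendant '{"claw":[0,0,0,0,0,0,0,0],"translation":[[0,0,0],[0,0,0],[0,0,0],[0,0,0],[0,0,0],[0,0,0],[0,0,0],[0,0,0]],"yaw":[0,0,0,0,0,0,0,0]}' 40
```

```text
clock: 18.42
tcp_pos: [0.408, 0.2608, 0.071]
orientation: [180.0, 0.1, -167.5]
contact_force: [-1.1, -0.7, 6.8]
gripper_width: 0.0192
finger_force: 38.7
```

```bash
python3 -m pendant '{"claw":[0,0,0,0,0,0,0,0],"translation":[[-0.09,0,-1.03],[-0.21,0,-2.05],[-0.39,0,-3.07],[-0.6,0,-4.08],[-0.86,0,-5.08],[-1.17,0,-6.06],[-1.52,0,-7.03],[-1.9,0,-7.99]],"yaw":[0,0,0,0,0,0,0,0]}' 40; python3 -m pendant '{"claw":[0,0],"translation":[[0,0,0],[0,0,0]],"yaw":[0,0]}'
```

```text
clock: 19.08
tcp_pos: [0.4261, 0.2653, 0.1513]
orientation: [180.0, -0.0, -167.5]
contact_force: [0.6, 8.4, -3.8]
gripper_width: 0.0195
finger_force: 39.7
clock: 19.25
tcp_pos: [0.4262, 0.2654, 0.1513]
orientation: [179.9, 0.0, -167.5]
contact_force: [-2.2, 6.0, -3.2]
gripper_width: 0.0192
finger_force: 40.0
```

```bash
python3 -m pendant '{"claw":[0,0,0,0,0,0,0,0],"translation":[[-0.43,0.04,-0.94],[-0.9,0.05,-1.85],[-1.42,0.06,-2.75],[-1.96,0.07,-3.62],[-2.55,0.08,-4.47],[-3.17,0.1,-5.29],[-3.83,0.12,-6.09],[-4.52,0.14,-6.85]],"yaw":[0,0,0,0,0,0,0,0]}' 40; python3 -m pendant '{"claw":[0,0],"translation":[[0,0,0],[0,0,0]],"yaw":[0,0]}'
```

```text
clock: 19.92
tcp_pos: [0.4696, 0.2765, 0.2197]
orientation: [179.9, -0.1, -167.5]
contact_force: [-1.1, 7.4, -3.4]
gripper_width: 0.019
finger_force: 42.0
clock: 20.08
tcp_pos: [0.4698, 0.2765, 0.2197]
orientation: [179.9, -0.0, -167.5]
contact_force: [-4.9, 5.2, 0.4]
gripper_width: 0.0197
finger_force: 42.5
```

```bash
python3 -m pendant '{"claw":[0,0,0,0,0,0,0,0],"translation":[[-0.73,0.03,-0.74],[-1.48,0.05,-1.44],[-2.27,0.07,-2.11],[-3.09,0.1,-2.74],[-3.93,0.13,-3.34],[-4.79,0.16,-3.89],[-5.68,0.18,-4.42],[-6.59,0.2,-4.9]],"yaw":[0,0,0,0,0,0,0,0]}' 40; python3 -m pendant '{"claw":[0,0],"translation":[[0,0,0],[0,0,0]],"yaw":[0,0]}'
python3 - <<'E'
from h import *
import cv2
s=env.grab_frame("side"); t=env.grab_frame("top")
o=np.zeros((400,800,3),np.uint8)
o[:,:400]=cv2.resize(t["pixels"][165:295,80:210],(400,400),interpolation=2)
o[:,400:]=cv2.resize(s["pixels"][100:250,205:355],(400,400),interpolation=2)
cv2.imwrite("pics/c7.png",o)
E
```

```text
clock: 20.75
tcp_pos: [0.5335, 0.2929, 0.2686]
orientation: [179.9, -0.1, -167.5]
contact_force: [-3.9, 6.5, -2.2]
gripper_width: 0.0194
finger_force: 42.4
clock: 20.92
tcp_pos: [0.5338, 0.2929, 0.2687]
orientation: [179.9, -0.0, -167.5]
contact_force: [-3.8, 6.4, 2.8]
gripper_width: 0.0193
finger_force: 42.8
```

View pics/c7.png

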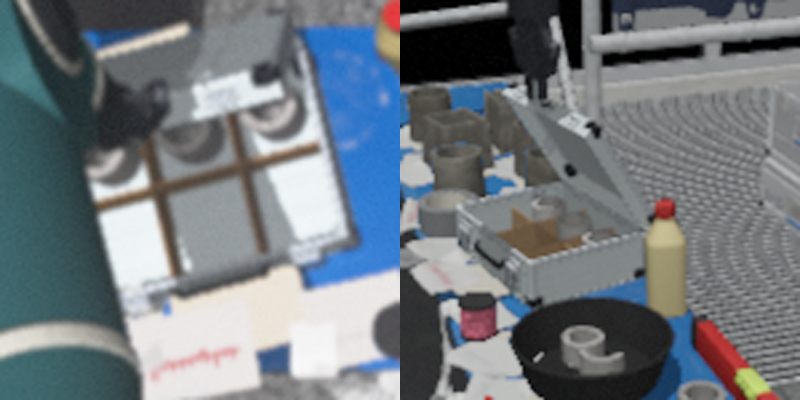

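Run:
```python
from h import *
s=env.grab_frame("side"); hx=np.array([.638,.313,.078]); a=np.radians(13.3); ex=np.array([np.cos(a),np.sin(a),0]); ey=np.array([-np.sin(a),np.cos(a),0]); ez=np.array([0,0,1.])
for th in (55,60,65):
    T=np.radians(th); o=-ex*np.cos(T)+ez*np.sin(T); n=ex*np.sin(T)+ez*np.cos(T)
    print(th,[((proj(s,hx+.2*o+h*n+y*ey)-(205,100))*400/150+(400,0)).round(0).tolist() for y in(-.13,.13) for h in (0,.028)])
st=env.read_state(); print(st["tcp_pos"],st["contact_force"],st["clock"])
```

```text
55 [[575.0, 142.0], [589.0, 128.0], [496.0, 97.0], [509.0, 84.0]]
60 [[584.0, 134.0], [599.0, 121.0], [504.0, 89.0], [518.0, 78.0]]
65 [[593.0, 126.0], [609.0, 115.0], [513.0, 83.0], [527.0, 73.0]]
[0.53355687 0.29289559 0.26859871] [-3.3329463   7.03670026  0.68495738] 21.0667
```

```bash
python3 -c "
from workcell import env
print(env.sign_off())"
```

```text
the job is handed in; nothing more can be done
None
```

The short and broken cups are standing upright in the mixing tub, the sound cups and everything else were left where they stood, and I handed in at about 21 s with the gripper still holding the lid by its tab at about 60° (estimated from the arm's travel and the side picture).

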